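# Clip the snap hook onto the toy stand's eye

## Task

Pick up the steel snap hook by its wooden tab and press it down over the top bar of the steel eye on the toy stand, so that the bar pushes the sprung gate inward, passes it and the gate snaps shut behind it. Keeping hold, pull the hook upward until the bar bears on the shut gate with about the pull of a one-kilo bag (10 N) and hold that for a second to feel that it is locked, then let the hook down to hang on the bar and let go. Be gentle: at no time load the eye much harder than that tug, and leave the other things on the dresser where they are.

Things in the scene. Friction and masses are not known exactly. Their poses are not given: they have to be found in the camera images.
- hook: Loose steel snap hook, 0.15 to 0.25 kg, a closed upright loop in its x-z plane, standing on two steel feet; z up, x towards its nose. Origin: on its underside, straight below the wooden tab. 10 mm round steel: back leg at x = -51.5 mm, front leg at x = +26 mm, straight spine on top with underside at z = 51 mm, top at 61 mm. The hinged gate closes the bottom.
- tab (a point): Centre of the hook's wooden grip tab, on top of the spine at x = 0, y = 0, z = 81 mm in the hook; the hook's axes. Tab 22 mm (x) by 14 mm (y, the way to grip it), z = 61 to 101 mm. A TCP at z = 87 mm in the hook keeps the fingertips above the spine and clear of the bar.
- nose (a point): Inner end of the nose, in the hook at x = 10, y = 0, z = 10 mm; the hook's axes. The nose is a rigid steel block, x = 10 to 38 mm, 22 mm thick (y), z = 0 to 22 mm, at the foot of the front leg: one foot. The other foot is the hinge block, x = -59.5 to -43.5 mm, 22 mm thick, z = 0 to 18 mm.
- gate (a joint): Hook's sprung gate, rad: 0 shut (stop), up to 0.85 (stop) as its tip swings up into the loop. Steel rod 7 mm thick, axis at z = 10 mm in the hook when shut, hinge axis at x = -44.5 mm, tip end at x = 7 mm. Spring 0.14 N m when shut, plus 0.35 N m per rad. Snaps back to 0 when free. Reads below 0.08 (noise aside) when shut.
- gate_mid (a point): Point of the gate's axis where a bar should press it: 44.5 mm from its hinge; when shut, straight below the tab, 10 mm above the hook's underside. A 6 mm bar along y passes the gate only between x = -5 and +6 mm in the hook: nearer the hinge the gate meets its stop first, nearer the nose the bar lands on the block.
- stand: Fixed toy stand on the dresser: a wooden block 100 mm (x) by 120 mm (y) by 40 mm high, origin under its centre, z up. It turns and moves from start to start, and may be on either side. It carries the steel eye.
- eye: Rigid eye fixed in the stand: an upright inverted U of 6 mm round steel in its own y-z plane; legs at y = -38 and +38 mm, level top bar straight from y = -30 to +30 mm, corners bevelled. Axes parallel to the stand's. Origin inside the stand's block, 113 mm below the bar's axis; its height varies by 30 mm from start to start. Does not yield.
- bar (a point): Centre of the eye's top bar (axis of the 6 mm rod), 115 to 145 mm above the dresser; y runs along the bar. The hook's x must lie at right angles to the bar, nose on either side. Pressed down, the push rises from 3 N to 5 to 9 N, then vanishes as the gate snaps under the bar, here 27 to 43 mm above the hook's underside. Pulled up, the bar bears on the gate at about 16 mm.
- teether: Bystander: loose wooden ring 68 mm across, 12 mm high, lying flat. Origin under its centre.
- dish: Bystander: loose white ceramic bowl 80 mm across, 30 mm high. Origin under its centre.
- tube: Bystander: loose cream tube standing on its cap, 54 mm wide, 133 mm high. Origin under its centre.
- bottle: Bystander: loose glass bottle 58 mm across, 150 mm high. Origin under its centre.
- monitor: Bystander: loose baby monitor camera on a round foot, 68 mm across, 106 mm high. Origin under its centre.
Things that resemble listed ones, but are neither listed nor needed, are in the scene too. Leave any red or turquoise look-alike of the hook alone.

How it is judged:
By the outcome, as a careful person would: the job done as asked, in the order asked, and still so for the second after the job is handed in, with the robot touching nothing.
It also fails if it takes over 70 s, if anything falls off the work surface, if the arm or the gripper's body presses on something with over 40 N, if the wrist force passes 120 N, or if a joint passes its speed limit or range.

## Robot

A 7-joint arm with a two-finger parallel gripper is mounted at the origin on the work surface. World frame = base frame: x ahead of the robot, y to its left, z up, the work surface at z = 0. Lengths are in m, angles in rad, forces in N, time in s.
With the tool pointing down it reaches from about 0.425 to 0.875 m from the base axis. Payload 9.9 kg.
Tool frame: the origin (TCP) lies between the finger pads, 19 mm behind the fingertips; this is the grasp point; z points along the fingers, y is the line along which they close (so a half turn about z gives the same grasp; the last joint's range is limited). The gripper opens to 85 mm and grips with 20 to 120 N. Pads are 22 mm wide; open, the fingers measure 114 mm over their backs; the gripper's body (76 mm by 85 mm) begins 54 mm behind the grasp point. The pads swing forward as they close: fully open they stand 13 mm farther back than shut.
Start: joints at [-1.275, 0.576, 0.025, 1.437, -0.015, 1.129, -0.057], TCP at [0.25, 0.627, 0.25] pointing down, gripper open.
Joint ranges: [-2.76, 2.76], [-0.34, 2.15], [-1.52, 1.57], [0.19, 2.46], [-1.09, 4.23], [0.17, 1.99], [-2.82, 2.82]. Speed limits (rad/s): [2.22, 2.22, 3.01, 3.01, 3.14, 3.14, 3.14].

## Interface

Orientations are given as a 3x3 rotation matrix whose columns are the frame's x, y, z axes.
In Python, from station import env, eoat, planner, telemetry, eyes, hand_in, finder gives the robot as it stands. The module is installed in compiled form; this text tells all that it offers. Calls block until the motion is done:
- env.move_ptp(position, orientation): joint-space move of the TCP to a pose.
- env.servo_line(position, rotation=None, rate=0.15, force_limit=None): straight line of the TCP; rotation=None keeps the orientation; rate is the mean speed in m/s. With force_limit (N) it stops when the force on the tool has changed by that much, and returns True; else False.
- env.movej(angles): joint-space move.
- eoat.open_jaws() and eoat.close_gripper(effort=None): open the fingers fully, or close them until they stop; effort is the grip in N (None keeps the last).
- env.dwell(seconds).
- planner.ik(position, orientation): joint angles nearest the present ones, or None.
- telemetry.observe(): the state.
- eyes.capture(name): name is "scene" or "side" or "wrist"; returns a dict with "frame" (384x512x3 uint8, blue, green, red), "range_z" (384x512 float32, m along the optical axis (not along the pixel's ray), 0 where there is no reading), "camera_matrix" (3x3 intrinsics, pixels), "eye" and "rotation" of the camera in the world; the wrist camera has in their place "mount" (4x4, takes a point from camera to tool coordinates, whose origin is the TCP and whose axes are the flange's). Camera axes: x right, y down, z forward; pixel columns grow to the right and rows downward; lengths in m; the calibration is good to about 2 mm. A picture is of the moment at which its call begins: read the wrist's pose just before it.
A pose or a line that the arm cannot do raises env.IKError and nothing moves.
- hand_in(): hands the job in; it is judged then, once.
Trained networks look in a picture, given as the dict that the camera call returned (one of the last four; its "shot" number tells which), for a name from the list of things; names that differ only in an ending like _2 or _b are one class to them, and where a whole thing is asked for, a point or a joint stands for the part that bears it (a point fixed in the world has none). Each returns a list of dicts, best first, with "p" (0 to 1); they miss things now and then, are a little off and sometimes report something else, mostly with a low value. They report only what shows in the picture. A call takes as long as a camera call. They do not tell look-alikes from the thing itself.
- finder.recognise(picture, thing): "box" ([left, top, width, height] in pixels, round what is visible of it).
- finder.trace(picture, thing): "mask" (384x512 bool, what is visible of it) and "box" ([left, top, width, height] in pixels, round what is visible of it).
- finder.pinpoint(picture, thing): "position" ([row, column] in pixels: a listed point, or the origin of a listed thing).
The state is a dict: "time_s": time; "q": joint angles; "joint_vel": joint speeds; "joint_efforts": joint torques, N m; "position": TCP position; "ee_rot": TCP orientation; "ft_force": force on the tool from outside, world axes, zero at the start; "torque": the same for the moment, N m; "opening": opening from 0.0 (shut) to 1.0 (fully open); "gripper_force": force on a finger pad.
Only numpy, scipy, OpenCV 4.12 (cv2) and the standard library are available. Lean on these libraries where they do the work, as an engineer would, in place of code of your own. Each camera call takes 0.05 s, during which the arm holds its last target. There are 200 camera calls.

## Working session

There is one attempt and no reset: what is moved stays moved. The work goes in short steps, each a Python script; the robot and the scene stay as the last script left them, time stands still between calls to the robot, and variables do not carry over. Pictures are saved under pics/ and viewed, at most 10 in all, crops included, and the job is handed in when it is done.

```bash
mkdir -p pics; cat > h.py <<'E'
import numpy as np, cv2
from station import env, eoat, planner, telemetry, eyes, hand_in, finder
def campose(p, st=None):
    if "eye" in p and p["eye"] is not None: return np.array(p["rotation"]), np.array(p["eye"])
    M=np.array(p["mount"]); R=np.array(st["ee_rot"]); t=np.array(st["position"])
    return R@M[:3,:3], R@M[:3,3]+t
def cloud(p, st=None):
    R,t=campose(p,st); K=np.array(p["camera_matrix"]); z=p["range_z"]
    v,u=np.mgrid[:z.shape[0],:z.shape[1]]
    c=np.stack([(u-K[0,2])/K[0,0]*z,(v-K[1,2])/K[1,1]*z,z],-1)
    w=c@R.T+t; w[z<=0]=np.nan; return w
def ray(p,rc,zplane,st=None):
    R,t=campose(p,st); K=np.array(p["camera_matrix"])
    d=R@np.array([(rc[1]-K[0,2])/K[0,0],(rc[0]-K[1,2])/K[1,1],1]); return t+d*(zplane-t[2])/d[2]
E
python3 - <<'E'
from h import *
ims=[]
for n in ("scene","side"):
    p=eyes.capture(n); ims.append(p["frame"]); w=cloud(p); print(n,p["eye"])
    for th in ("hook","stand","eye","teether","dish","tube","bottle","monitor"):
        for d in finder.trace(p,th)[:4]:
            if d["p"]<.2: continue
            q=w[d["mask"]]; q=q[~np.isnan(q[:,0])]
            print(th,round(d["p"],2),d["box"],np.nanmedian(q,0).round(3) if len(q) else None, np.percentile(q[:,2],98).round(3) if len(q) else None)
    for th in ("tab","bar","nose"):
        print(th,[(round(d["p"],2),np.round(d["position"])) for d in finder.pinpoint(p,th)[:4]])
    cv2.imwrite(f"pics/{n}.png",cv2.resize(p["frame"],(768,576)))
print(telemetry.observe()["time_s"])
E
```

```text
scene [ 1.02444744 -0.60810293  0.6330295 ]
hook 0.74 [104.4, 264.0, 56.6, 61.3] [ 0.56  -0.36   0.044] 0.1
hook 0.73 [144.4, 179.0, 45.2, 45.0] [ 0.434 -0.156  0.051] 0.1
hook 0.64 [152.7, 226.9, 54.0, 45.3] [ 0.558 -0.243  0.027] 0.1
stand 0.89 [310.2, 137.5, 50.3, 36.3] [0.611 0.217 0.038] 0.041
eye 0.51 [333.0, 106.8, 11.3, 38.4] [0.608 0.222 0.112] 0.135
teether 0.88 [198.7, 167.3, 27.8, 19.3] [0.411 0.002 0.009] 0.013
dish 0.72 [270.2, 186.4, 36.1, 31.6] [0.611 0.02  0.018] 0.03
tube 0.68 [323.3, 192.2, 25.6, 58.7] [ 0.76  -0.035  0.057] 0.131
bottle 0.95 [361.0, 136.7, 30.7, 70.2] [0.753 0.153 0.076] 0.149
monitor 0.67 [277.3, 242.0, 39.1, 63.2] [ 0.762 -0.176  0.068] 0.105
tab [(0.8, array([271., 132.])), (0.77, array([186., 172.])), (0.57, array([237., 181.]))]
bar [(0.62, array([115., 342.]))]
nose [(0.88, array([214., 174.])), (0.68, array([300., 144.])), (0.61, array([262., 190.]))]
side [0.39117833 0.59099827 0.70478802]
hook 0.9 [313.5, 176.6, 36.0, 41.5] [ 0.43  -0.148  0.034] 0.1
hook 0.73 [273.3, 152.1, 36.9, 32.8] [ 0.553 -0.237  0.035] 0.099
hook 0.57 [292.9, 127.2
[... 154 characters left out ...]
.105] 0.135
teether 0.93 [314.7, 243.2, 30.6, 27.2] [0.404 0.01  0.011] 0.014
dish 0.87 [224.2, 224.2, 34.6, 23.6] [ 0.619 -0.002  0.016] 0.03
tube 0.68 [184.4, 178.7, 16.3, 49.6] [ 0.741 -0.003  0.062] 0.132
bottle 0.77 [141.3, 236.7, 36.9, 59.4] [0.732 0.186 0.086] 0.15
bottle 0.61 [273.5, 149.7, 35.3, 38.0] [ 0.555 -0.236  0.035] 0.099
monitor 0.83 [198.4, 155.0, 28.2, 39.7] [ 0.743 -0.145  0.065] 0.105
monitor 0.33 [278.0, 151.1, 31.6, 36.6] [ 0.553 -0.237  0.035] 0.099
tab [(0.65, array([158., 285.])), (0.64, array([134., 296.]))]
bar [(0.63, array([295., 204.]))]
nose [(0.9, array([181., 286.])), (0.55, array([208., 327.])), (0.52, array([161., 297.])), (0.19, array([295., 200.]))]
1.2
```

View pics/scene.png

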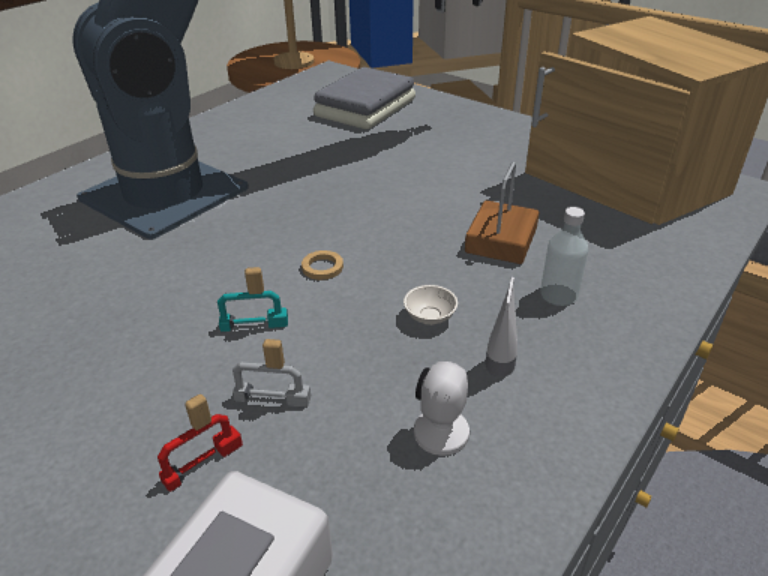

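View pics/side.png

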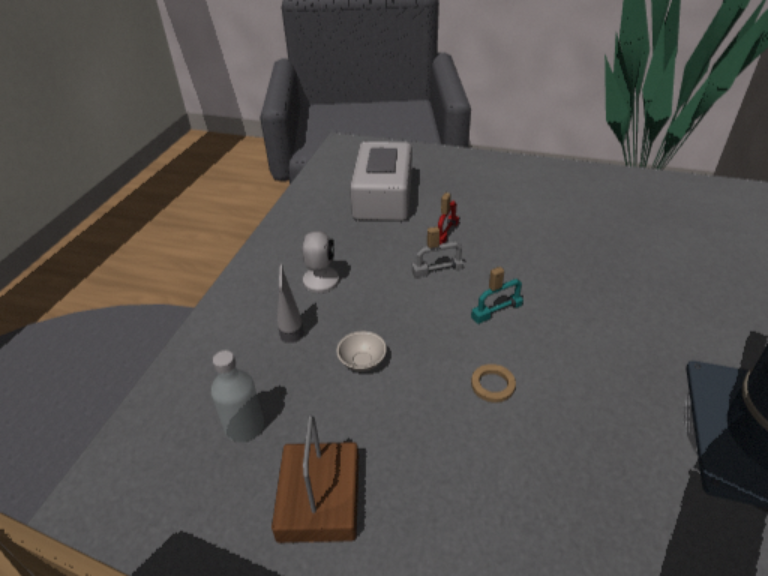

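Candidates in the scene view: turquoise hook at column 168, row 205; plain grey steel hook at column 180, row 253; red hook at column 133, row 300. The grey one is the steel hook; the red and turquoise ones are the look-alikes. The stand is at (335,155). I'll take close looks at both with the wrist camera.

```bash
python3 - <<'E'
from h import *
p=eyes.capture("scene")
print("tab",ray(p,(237,181),.081),"nose",ray(p,(262,190),.01))
s=telemetry.observe(); print(s["ee_rot"].round(3) if hasattr(s["ee_rot"],'round') else s["ee_rot"])
R0=np.array(s["ee_rot"])
p=eyes.capture("wrist"); print(np.round(p["mount"],3), p["camera_matrix"])
def look(x,y,z,R,name):
    # put camera above (x,y)
    off=R@np.array(p["mount"])[:3,3]
    env.move_ptp([x-off[0],y-off[1],z],R); env.dwell(.2)
    st=telemetry.observe(); q=eyes.capture("wrist"); np.savez("pics/"+name+".npz",w=cloud(q,st),f=q["frame"])
    print(name,st["position"],st["time_s"])
    for t in ("tab","nose","bar","gate_mid"): print(t,[(round(d["p"],2),np.round(d["position"],1)) for d in finder.pinpoint(q,t)[:3]])
    cv2.imwrite(f"pics/{name}.png",q["frame"]); return q,st
look(.6,.24,.32,R0,"w_eye")
look(.556,-.24,.30,R0,"w_hook")
a=cv2.imread("pics/w_eye.png");b=cv2.imread("pics/w_hook.png")
cv2.imwrite("pics/both.png",cv2.resize(np.hstack([a,b]),(800,300)))
E
```

```text
tab [ 0.55904582 -0.24463756  0.081     ] nose [ 0.56264811 -0.23590882  0.01      ]
[[-0.929  0.371 -0.   ]
 [ 0.371  0.929  0.   ]
 [ 0.     0.    -1.   ]]
[[ 0.001 -0.948 -0.32   0.083]
 [ 1.     0.001  0.    -0.   ]
 [ 0.    -0.32   0.948 -0.125]
 [ 0.     0.     0.     1.   ]] [[299.78103428   0.         257.96900025]
 [  0.         299.78103428 192.98444176]
 [  0.           0.           1.        ]]
w_eye [0.67656385 0.21054134 0.31993642] 3.65
tab []
nose []
bar [(0.66, array([ 87.5, 264.7]))]
gate_mid []
w_hook [ 0.63341849 -0.26929859  0.29997551] 5.8583
tab [(0.82, array([ 91.1, 259.4]))]
nose [(0.88, array([121.6, 183.3])), (0.49, array([ 90.1, 259.4]))]
bar []
gate_mid []
```

View pics/both.png

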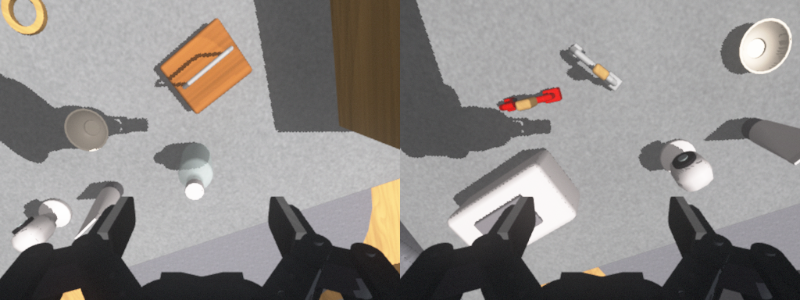

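The right half shows the grey steel hook with its tab at about (256,92) in the full frame. The red one is below left of it. The left half shows the bar at about (265,88). Next I fit both from depth.

```bash
python3 - <<'E'
from h import *
def near(w,c,r): return np.hypot(w[...,0]-c[0],w[...,1]-c[1])<r
d=np.load("pics/w_hook.npz"); w=d["w"]; m=near(w,(.558,-.244),.075)
print("table z",np.nanmedian(w[near(w,(.558,-.244),.12)][:,2]))
t=w[m&(w[...,2]>.092)&near(w,(.558,-.244),.03)]; print("tab",len(t),t.mean(0),np.ptp(t,0), np.median(t[:,2]))
s=w[m&(w[...,2]>.048)&(w[...,2]<.068)]; c=s[:,:2].mean(0); u=np.linalg.svd(s[:,:2]-c)[2][0]
a=(s[:,:2]-t[:,:2].mean(0))@u; print("spine",len(s),c,u,a.min(),a.max(),np.median(s[:,2]))
rect=cv2.minAreaRect(t[:,:2].astype(np.float32)*1000); print("tabrect",rect)
lo=w[m&(w[...,2]>.012)&(w[...,2]<.03)]; al=(lo[:,:2]-t[:,:2].mean(0))@u; print(np.histogram(al,bins=np.arange(-.08,.081,.01)))
d=np.load("pics/w_eye.npz"); w=d["w"]; m=near(w,(.6,.24),.08)
s=w[m&(w[...,2]>.1)]; top=s[s[:,2]>np.percentile(s[:,2],95)-.006]
c=top[:,:2].mean(0); u=np.linalg.svd(top[:,:2]-c)[2][0]; a=(top[:,:2]-c)@u
print("bar",len(top),c,u,a.min(),a.max(),"ctr",c+u*(a.min()+a.max())/2,"ztop",np.percentile(top[:,2],[50,90,98]), "perp sd",((top[:,:2]-c)@[-u[1],u[0]]).std())
b=w[m&(w[...,2]>.035)&(w[...,2]<.046)]; r=cv2.minAreaRect(b[:,:2].astype(np.float32)*1000);print("block",r,np.median(b[:,2]))
f=cv2.resize(np.load("pics/w_hook.npz")["f"][30:150,160:330],None,fx=4,fy=4,interpolation=cv2.INTER_CUBIC); cv2.imwrite("pics/crop.png",f)
E
```

```text
table z 0.3196536968982541
tab 283 [ 0.55503632 -0.2406107   0.10078395] [0.02192162 0.01912576 0.00638782] 0.10093305698236327
spine 473 [ 0.53924668 -0.25012818] [0.85751767 0.51445451] -0.05603463683625271 0.030804627001751104 0.059991104233668935
tabrect ((555.152587890625, -240.63958740234375), (21.555004119873047, 13.80252742767334), 30.19611930847168)
(array([ 0,  0, 70, 71, 17,  0,  0,  0,  0, 62, 70, 88,  0,  0,  0,  0]), array([-8.00000000e-02, -7.00000000e-02, -6.00000000e-02, -5.00000000e-02,
       -4.00000000e-02, -3.00000000e-02, -2.00000000e-02, -1.00000000e-02,
       -4.16333634e-17,  1.00000000e-02,  2.00000000e-02,  3.00000000e-02,
        4.00000000e-02,  5.00000000e-02,  6.00000000e-02,  7.00000000e-02,
        8.00000000e-02]))
bar 4459 [0.66160472 0.21607488] [0.36810279 0.9297851 ] -0.03723704297573492 0.03709066793177401 ctr [0.66157778 0.21600683] ztop [0.38747038 0.39105652 0.39217121] perp sd 0.0025903060180953027
block ((596.7313842773438, 248.78912353515625), (99.9629135131836, 119.9346694946289), 16.301925659179688) 0.0404747445375232
```

View pics/crop.png

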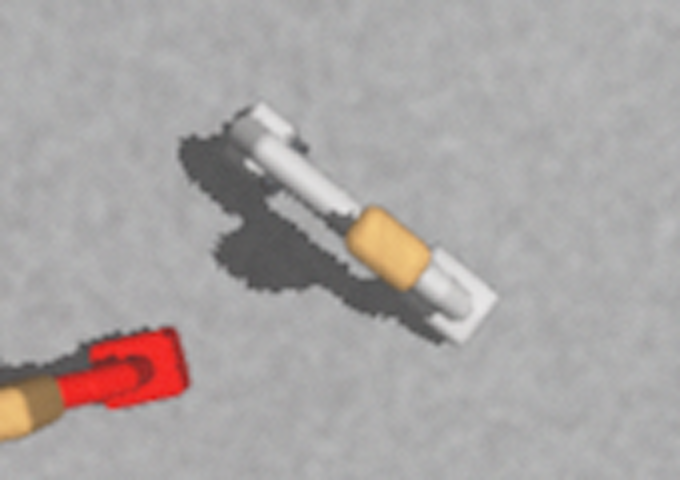

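The enlarged crop confirms the plain grey steel hook, nose toward lower right (world +x,+y). The red look-alike is at lower left. Now I'll refit the bar and pick up the hook.

```bash
cat >> h.py <<'E'
def Rh(yaw): # tool orientation for hook yaw; tool x = -hook x
    c,s=np.cos(yaw),np.sin(yaw); return np.array([[-c,-s,0],[-s,c,0],[0,0,-1.]])
E
python3 - <<'E'
from h import *
w=np.load("pics/w_eye.npz")["w"]; m=np.hypot(w[...,0]-.597,w[...,1]-.249)<.06
s=w[m&(w[...,2]>.1)&(w[...,2]<.16)]; zt=np.percentile(s[:,2],97); top=s[s[:,2]>zt-.005]
c=top[:,:2].mean(0); u=np.linalg.svd(top[:,:2]-c)[2][0]; a=(top[:,:2]-c)@u
yaw=np.arctan2(-u[0]*np.sign(u[1]),abs(u[1]))
ctr=c+u*(a.min()+a.max())/2
print("bar",len(top),c,u,a.min(),a.max(),"ctr",ctr,"z",np.percentile(top[:,2],[50,90,98]),"yaw",yaw)
yh=np.arctan2(.5145,.8575); T=np.array([.555,-.2406])
for f in (0,np.pi):
    print(planner.ik([*T,.087],Rh(yh+f)), planner.ik([*ctr,.24],Rh(yaw+f)))
R=Rh(yh)
env.move_ptp([*T,.2],R); env.servo_line([*T,.087],rate=.12,force_limit=8)
print(telemetry.observe()["position"]); f0=np.array(telemetry.observe()["ft_force"])
eoat.close_gripper(effort=80); env.dwell(.2); o=telemetry.observe(); print(o["opening"],o["gripper_force"],o["ft_force"]-f0)
env.servo_line([*T,.30],rate=.12); env.dwell(.3); o=telemetry.observe(); print(o["opening"],np.round(o["ft_force"],2),np.round(o["torque"],3),f0,o["time_s"])
E
```

```text
bar 446 [0.59685859 0.24951507] [-0.28312577  0.95908279] -0.035755524411302475 0.033817808393989096 ctr [0.59713289 0.24858585] z [0.13526812 0.13630448 0.13690606] yaw 0.287051669908747
[ 0.36996238  0.65191572 -0.06087097  1.80607807  0.05834675  0.68532713
  2.38757518] [-0.43906169  0.5397725  -0.04602866  1.53077213  0.02693681  1.0716676
  1.36639837]
[-0.03240427  0.74389739  0.61095962  1.82130868 -0.59385005  0.76733781
 -0.13459658] [-0.88848863  0.64944917  0.75675291  1.54847954 -0.4756662   1.13535343
 -1.31346636]
[ 0.55548439 -0.24079538  0.08767394]
0.15356903172116534 78.52368950843811 [ 0.47475258 -0.00682493  3.59928282]
0.15230287758924627 [ 0.18 -0.5  -2.62] [ 0.008 -0.056 -0.025] [ 0.16400366 -0.74013866  0.15577666] 11.0667
```

```bash
python3 - <<'E'
from h import *
yaw=.287; B=np.array([.597,.249]); R=Rh(yaw)
env.move_ptp([.5554,-.2408,.34],R); env.move_ptp([*B,.30],R); env.servo_line([*B,.25],rate=.1); env.dwell(.4)
o=telemetry.observe(); print(np.round(o["position"],4),np.round(o["ft_force"],2),np.round(o["torque"],3),o["time_s"])
x=np.array([np.cos(yaw),np.sin(yaw)]); y=np.array([-x[1],x[0]]); P=np.array(o["position"])
for n in ("scene","side","wrist"):
    o=telemetry.observe(); p=eyes.capture(n); w=cloud(p,o); d=w-np.array([*P[:2],0]); X=d[...,:2]@x; Y=d[...,:2]@y; Z=w[...,2]
    def show(k,m): 
        if m.sum()>5: print(n,k,m.sum(),"x",np.percentile(X[m],[2,50,98]).round(4),"y",np.percentile(Y[m],[2,50,98]).round(4),"z",np.percentile(Z[m],[2,50,98]).round(4))
    a=(abs(X)<.08)
    show("bar",(abs(X)<.02)&(abs(Y)<.05)&(Z>.1305)&(Z<.14)); show("hook",a&(abs(Y)<.02)&(Z>.155)&(Z<.235))
    show("backleg",(X<-.03)&(X>-.08)&(abs(Y)<.02)&(Z>.185)&(Z<.215)); show("frontleg",(X<.06)&(X>.01)&(abs(Y)<.02)&(Z>.187)&(Z<.21)); show("tab",(abs(X)<.03)&(abs(Y)<.02)&(Z>.23)&(Z<.268))
    show("spine",a&(X<-.015)&(abs(Y)<.02)&(Z>.216)&(Z<.235));show("spineB",(X<-.035)&(X>-.05)&(abs(Y)<.02)&(Z>.218)&(Z<.235));show("spineF",(X<-.012)&(X>-.022)&(abs(Y)<.02)&(Z>.218)&(Z<.235))
    if n!="wrist":
        for t in ("tab","nose","bar"): print(t,[(round(q["p"],2),np.round(q["position"],1)) for q in finder.pinpoint(p,t)[:4]])
    if n=="scene": A=cv2.resize(p["frame"][40:200,270:420],None,fx=2.6,fy=2.6)
    if n=="side": C=cv2.resize(p["frame"][200:360,130:280],None,fx=2.6,fy=2.6)
cv2.imwrite("pics/above.png",np.hstack([A,C]))
E
```

```text
[0.5971 0.249  0.2503] [ 0.3   1.54 -2.5 ] [ 0.02   0.016 -0.018] 14.2333
scene bar 37 x [-0.0006  0.0024  0.005 ] y [-0.0326 -0.0029  0.0283] z [0.1311 0.1337 0.1352]
scene hook 566 x [-0.0537  0.0001  0.0389] y [-0.0139 -0.0052  0.0039] z [0.1651 0.1858 0.2325]
scene backleg 55 x [-0.0533 -0.0486 -0.033 ] y [-0.0075 -0.004   0.001 ] z [0.1862 0.2014 0.2143]
scene frontleg 42 x [0.0235 0.0286 0.0326] y [-0.0069 -0.0041 -0.0002] z [0.1881 0.1986 0.2091]
scene tab 133 x [-0.01    0.0073  0.0128] y [-0.0198 -0.0132  0.0087] z [0.2316 0.2479 0.266 ]
scene spine 53 x [-0.0477 -0.0304 -0.016 ] y [-0.0079 -0.004  -0.0003] z [0.2163 0.2199 0.2235]
scene spineB 12 x [-0.0453 -0.04   -0.0357] y [-0.008  -0.0035 -0.0006] z [0.2186 0.2209 0.2228]
scene spineF 14 x [-0.0214 -0.0163 -0.0126] y [-0.0072 -0.0036  0.0009] z [0.2185 0.2217 0.2243]
tab [(0.95, array([185.2, 169.5])), (0.62, array([ 69.3, 345.9])), (0.62, array([274.1, 132.3]))]
nose [(0.87, array([301.3, 145.1])), (0.75, array([ 99.7, 347.9])), (0.61, array([212.3, 178. ]))]
bar [(0.58, array([113.9, 339.5])), (0.55, array([195.3, 373
[... 1075 characters left out ...]
y([187.2, 213.7]))]
wrist bar 439 x [-0.0028 -0.0006  0.0028] y [-0.0339 -0.0083  0.0325] z [0.1313 0.1351 0.1369]
wrist hook 2638 x [-0.059  -0.0398  0.0118] y [-0.0103 -0.0005  0.0095] z [0.1704 0.2211 0.2327]
wrist backleg 186 x [-0.0561 -0.0549 -0.0517] y [-0.0049 -0.0005  0.0044] z [0.1864 0.2086 0.2149]
wrist tab 3922 x [-0.0122 -0.009   0.008 ] y [-0.0186  0.      0.0186] z [0.2335 0.2581 0.2664]
wrist spine 1238 x [-0.0521 -0.0351 -0.0158] y [-0.0048 -0.0003  0.0044] z [0.2167 0.2231 0.2252]
wrist spineB 512 x [-0.0496 -0.0429 -0.0354] y [-0.0048 -0.0003  0.0043] z [0.2186 0.2229 0.2251]
wrist spineF 302 x [-0.0218 -0.017  -0.0122] y [-0.005  -0.0002  0.0045] z [0.2203 0.2235 0.2252]
```

View pics/above.png

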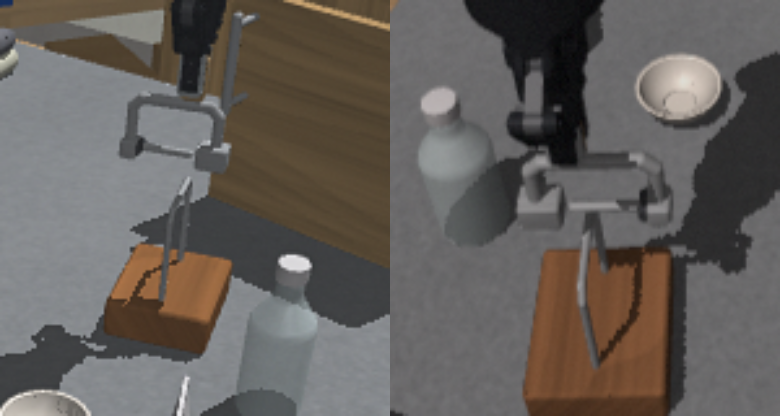

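```bash
python3 - <<'E'
from h import *
B=np.array([.597,.249]); fz=lambda: np.mean([telemetry.observe()["ft_force"][2] for _ in range(1)])
env.servo_line([*B,.222],rate=.06,force_limit=5); env.dwell(.2); base=fz(); print(base); peak=0
for z in np.arange(.2195,.1755,-.0015):
    hit=env.servo_line([*B,z],rate=.03,force_limit=11); f=np.array(telemetry.observe()["ft_force"]); d=f[2]-base; peak=max(peak,d)
    print(round(z,4),np.round(f,1),hit)
    if hit or d>11: break
    if z<.1935 and peak>4 and d<1.2: print("snap"); break
o=telemetry.observe(); print(o["position"],o["opening"],o["time_s"])
E
```

```text
-2.277886143315815
0.2195 [ 0.1 -0.4 -2.6] False
0.218 [ 0.2  0.  -1.9] False
0.2165 [-0.1 -0.4 -2.9] False
0.215 [ 0.5 -0.1  0.9] False
0.2135 [-0.6  0.   0.3] False
0.212 [-0.3 -0.1  1.3] False
0.2105 [-0.9  0.4  2.4] False
0.209 [0.5 0.3 2.7] False
0.2075 [-0.2 -0.2  3.4] False
0.206 [ 1.2 -0.4  2.7] False
0.2045 [ 0.9 -0.3  2.3] False
0.203 [0.3 0.8 2.9] False
0.2015 [0.7 0.6 3.1] False
0.2 [0.3 0.  4. ] False
0.1985 [-1.1  0.3  4.4] False
0.197 [-0.2  0.7  3.1] False
0.1955 [-1.1  0.   3.5] False
0.194 [-1.  -0.5  3.7] False
0.1925 [-0.5 -0.9  4.2] False
0.191 [-1.9 -0.6  3.6] False
0.1895 [-3.2 -1.   4. ] False
0.188 [-3.  -0.4  3.4] False
0.1865 [-5.4 -1.2  3.2] False
0.185 [-5.8 -0.9  2.5] False
0.1835 [-0.1  0.8 -1.9] False
snap
[0.59738671 0.2489643  0.18300905] 0.14998960630505118 21.75
```

It snapped at about 37 mm. Next, the tug.

```bash
python3 - <<'E'
from h import *
B=np.array([.597,.249])
def fm(n=5):
    a=[]
    for _ in range(n): env.dwell(.02); a.append(telemetry.observe()["ft_force"])
    return np.mean(a,0)
env.dwell(.2); base=fm()[2]; print("base",base)
env.servo_line([*B,.2005],rate=.05,force_limit=6); print(fm())
z=.2005; d=0
while z<.214:
    d=base-fm(4)[2]
    if d>9.3: break
    z+= .0005 if d<4 else .00025
    if env.servo_line([*B,z],rate=.02,force_limit=7): print("hit")
    print(round(z,5),round(d,2))
t=telemetry.observe()["time_s"]; log=[]
while telemetry.observe()["time_s"]-t<1.4:
    d=base-fm(4)[2]; log.append(round(d,1))
    if d<8.8: z+=.0001; env.servo_line([*B,z],rate=.02)
    elif d>11.2: z-=.0001; env.servo_line([*B,z],rate=.02)
o=telemetry.observe(); print(log,z,o["position"],o["opening"],o["time_s"])
E
```

```text
base -2.2795863382290094
[ 0.1244388  -0.2110295  -2.29783264]
0.201 0.0
0.2015 0.36
0.202 -0.21
0.2025 -0.2
0.203 -0.16
0.2035 -0.05
0.204 0.92
0.20425 4.67
0.2045 7.03
[np.float64(10.2), np.float64(10.3), np.float64(10.5), np.float64(11.3), np.float64(11.8), np.float64(11.4), np.float64(10.8), np.float64(11.0), np.float64(10.6), np.float64(11.2)] 0.20410000000000006 [0.59696935 0.24897971 0.20414237] 0.15183887950106947 27.1917
```

```bash
python3 - <<'E'
from h import *
B=np.array([.597,.249]); yaw=.287; xh=np.array([np.cos(yaw),np.sin(yaw)])
def mm(n):
    a=[]
    for _ in range(n): env.dwell(.02); o=telemetry.observe(); a.append(np.r_[o["ft_force"],o["torque"]])
    return np.mean(a,0)
env.servo_line([*B,.1905],rate=.03); env.dwell(.2)
m=mm(40); y=np.array([-xh[1],xh[0]]); x=(m[3:5]@y)/-m[2]; print(m.round(3),"com x",x)
s=np.clip(x if abs(x)<.02 else -.005,-.010,.004); B2=B-s*xh; print("shift",s)
env.servo_line([*B2,.1775],rate=.03,force_limit=4); base=mm(5)[2]; z=.1775; d=0
while z>.1685:
    z-=.0004; env.servo_line([*B2,z],rate=.02,force_limit=4); d=mm(4)[2]-base
    if d>1.7: break
print("z",z,d,telemetry.observe()["time_s"])
eoat.open_jaws(); env.dwell(.5)
env.servo_line([*B2,.26],rate=.08); env.dwell(.8)
o=telemetry.observe(); print(o["time_s"],o["ft_force"])
I=[]
for n,sl in (("scene",np.s_[40:200,270:420]),("side",np.s_[200:360,130:280])):
    I.append(cv2.resize(eyes.capture(n)["frame"][sl],None,fx=2.6,fy=2.6))
cv2.imwrite("pics/end.png",np.hstack(I))
E
```

```text
[-6.200e-02 -1.700e-02 -2.361e+00  0.000e+00  1.000e-03 -3.000e-03] com x 0.00025822188401792954
shift 0.00025822188401792954
z 0.1710999999999998 1.7603960120540703 34.3917
37.65 [ 0.13284098  0.27282358 -0.07509072]
```

View pics/end.png

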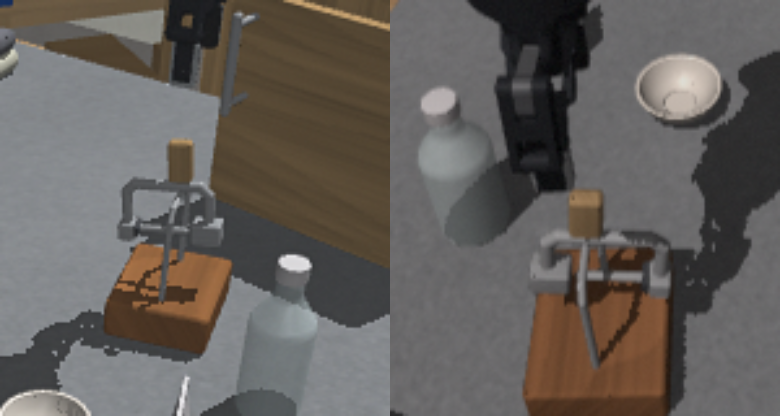

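The hook hangs level on the bar with the gate shut, tab at about (585,213) in the right half, and the gripper is clear. The dish and bottle have not moved.

```bash
python3 -c "
from h import *
print(hand_in())"
```

```text
the job is handed in; nothing more can be done
None
```

The steel hook is snapped onto the bar, was tugged at about 10–12 N for over a second with the gate holding, now hangs level and released, and the job is handed in at about 38 s.

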